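Weigh a copper bar on the bench balance

TASK

Weigh the copper bar: thread the steel disc weights over the spindle of the balance's other pan, one by one, letting each down gently onto the pan or the stack, until the beam floats level with the pointer in the green zone. Handle the balance delicately, never pressing on it with more than about 15 N; discs you do not need stay flat on the bench, and the bar and everything else stay where they are.

Things in the scene. Friction and masses are not known exactly. Their poses are not given: they have to be found in the camera images.
- balance: the bench balance: grey base 100 x 240 mm, 22 mm high, pan to pan along its own y. In its middle a white dial plate (100 mm wide, top 170 mm above the bench) with a green zone, facing the balance's +x. Load pan at its +y end, weighing pan at its -y end, each 150 mm from the middle. Origin: centre of the base's underside, on the bench
- beam (a joint): angle of the balance beam (rad). 0: load side down on its stop; 0.10: level, red pointer at the middle of the green zone; 0.20: weighing side down on its stop. The green zone is 0.10 +/- 0.042. Sprung towards level: between the stops one disc more adds about 0.07, and the weighing pan sinks softly when pushed (about 190 N/m, 30 mm from stop to stop). Settles within 1 s
- weigh_pan: the weighing pan at the balance's -y end: flat brass plate of 110 mm diameter that stays horizontal as the beam tilts, with an upright spindle. Origin: in the middle of the pan, 30 mm BELOW its upper face; axes as the balance's
- slot_mid (a point): middle of the weighing pan's upper face. The dark steel spindle (12 mm diameter, 45 mm tall above this face, top edge bevelled 1.5 mm) stands in a slot along the pan's x axis, clamped firmly anywhere from 14 mm on one side of this point to 14 mm on the other. Its place is not measured: it must be felt out with the disc, or seen
- load_pan: the load pan at the balance's +y end, the same plate without a spindle; origin in its middle, 30 mm below its upper face
- bar: the copper bar being weighed, 70 x 30 x 17 mm, weight unknown, lying on the load pan; origin: centre of its underside
- disc0: a steel disc weight, 200 g, like the other two: outer diameter 52 mm, hole 15 mm, 14 mm thick, lying flat on the bench; origin: centre of its underside, z along the hole
- disc1: a steel disc weight, 200 g, like the other two: outer diameter 52 mm, hole 15 mm, 14 mm thick, lying flat on the bench; origin: centre of its underside, z along the hole
- disc2: a steel disc weight, 200 g, like the other two: outer diameter 52 mm, hole 15 mm, 14 mm thick, lying flat on the bench; origin: centre of its underside, z along the hole
- hammer: bystander: a small hammer; origin at its underside
- brush: bystander: a bench brush; origin at its underside
- bench_block: bystander: a dark steel bench block, 65 x 65 x 20 mm; origin at its underside
- jar: bystander: an amber jar with a black cap, 60 mm tall; origin at its underside
- ring_cone: bystander: a wooden ring cone, 90 mm tall; origin at its underside
- cup: bystander: a small white cup, 50 mm tall; origin at its underside
Not all that is in view belongs to the job. Leave any pink or yellow look-alike of the disc0 alone.

How it is judged:
On the way:
1. a first disc lies home on the pan, around the spindle, let go ((((x of disc0 in the frame of weigh_pan between -0.0165 and 0.0165 m and y of disc0 in the frame of weigh_pan between -0.005 and 0.005 m and z of disc0 in the frame of weigh_pan between 0.026 and 0.066 m and angle between disc0's own z axis and vertical below 0.12 rad) and z of disc0 in the frame of weigh_pan below 0.033 m and contact force between the fingers and disc0 below 0.05 N) or ((x of disc1 in the frame of weigh_pan between -0.0165 and 0.0165 m and y of disc1 in the frame of weigh_pan between -0.005 and 0.005 m and z of disc1 in the frame of weigh_pan between 0.026 and 0.066 m and angle between disc1's own z axis and vertical below 0.12 rad) and z of disc1 in the frame of weigh_pan below 0.033 m and contact force between the fingers and disc1 below 0.05 N) or ((x of disc2 in the frame of weigh_pan between -0.0165 and 0.0165 m and y of disc2 in the frame of weigh_pan between -0.005 and 0.005 m and z of disc2 in the frame of weigh_pan between 0.026 and 0.066 m and angle between disc2's own z axis and vertical below 0.12 rad) and z of disc2 in the frame of weigh_pan below 0.033 m and contact force between the fingers and disc2 below 0.05 N))), for 0.2 s.
At the end, for the whole second after the job is handed in: beam at rest within 0.042 rad of level; each disc flat on the bench or flat around the spindle (centre within 16.5 mm of the pan middle in x, 5 mm in y, underside at most 36 mm above the pan), none held or moving; the bar lies on the load pan within 30 mm of its middle in x and y (value of joint beam between 0.058 and 0.142 rad and velocity of joint beam between -0.05 and 0.05 rad/s and ((x of disc0 in the frame of weigh_pan between -0.0165 and 0.0165 m and y of disc0 in the frame of weigh_pan between -0.005 and 0.005 m and z of disc0 in the frame of weigh_pan between 0.026 and 0.066 m and angle between disc0's own z axis and vertical below 0.12 rad) or (height (world z) of disc0 below 0.004 m and angle between disc0's own z axis and vertical below 0.1 rad)) and ((x of disc1 in the frame of weigh_pan between -0.0165 and 0.0165 m and y of disc1 in the frame of weigh_pan between -0.005 and 0.005 m and z of disc1 in the frame of weigh_pan between 0.026 and 0.066 m and angle between disc1's own z axis and vertical below 0.12 rad) or (height (world z) of disc1 below 0.004 m and angle between disc1's own z axis and vertical below 0.1 rad)) and ((x of disc2 in the frame of weigh_pan between -0.0165 and 0.0165 m and y of disc2 in the frame of weigh_pan between -0.005 and 0.005 m and z of disc2 in the frame of weigh_pan between 0.026 and 0.066 m and angle between disc2's own z axis and vertical below 0.12 rad) or (height (world z) of disc2 below 0.004 m and angle between disc2's own z axis and vertical below 0.1 rad)) and contact force between the fingers and disc0 below 0.05 N and contact force between the fingers and disc1 below 0.05 N and contact force between the fingers and disc2 below 0.05 N and linear speed of each of disc0, disc1, disc2 below 0.03 m/s and x of bar in the frame of load_pan between -0.03 and 0.03 m and y of bar in the frame of load_pan between -0.03 and 0.03 m and z of bar in the frame of load_pan between 0.026 and 0.036 m); the robot touches nothing.
It fails at once if a disc presses on the balance with more than 15 N (contact force between any of disc0, disc1, disc2 and balance above 15 N).
It fails at once if the robot presses on the balance with more than 15 N (contact force between any of the arm, the fingers and balance above 15 N).
It fails at once if the robot touches the copper bar (contact force between any of the fingers, the arm and bar above 0.5 N).
It fails at once if a bystander is moved by more than 20 mm (distance of any of hammer, brush, bench_block, jar, ring_cone, cup from where it was at the start of the episode above 0.02 m).
It also fails if it takes over 67 s, if anything falls off the work surface, if the arm or the gripper's body presses on something with over 40 N, if the wrist force passes 120 N, or if a joint passes its speed limit or range.

ROBOT

A 6-joint arm with a two-finger parallel gripper is mounted at the origin on the work surface. World frame = base frame: x ahead of the robot, y to its left, z up, the work surface at z = 0. Lengths are in m, angles in rad, forces in N, time in s.
With the tool pointing down it reaches from about 0.4 to 0.825 m from the base axis. Payload 7 kg.
Tool frame: the origin (TCP) lies on the centre line of the jaws, within the pads' length; the fingertips stand 25 mm ahead of it and the grasp point (between the pads) lies 6 mm ahead of it; z points along the fingers, y is the line along which they close (so a half turn about z gives the same grasp; the last joint's range is limited). The gripper opens to 88 mm and grips with 3 to 60 N. Pads are 19 mm wide; open, the fingers measure 130 mm over their backs; the gripper's body (78 mm by 193 mm) begins 47 mm behind the grasp point.
Start: joints at [-0.905, 0.359, 0.012, 0, -1.224, -0.288], TCP at [0.249, -0.627, 0.218] pointing down, gripper open.
Joint ranges: [-3.07, 3.07], [-1.43, 2.12], [-1.02, 1.25], [-3.03, 1.67], [-3.05, -0], [-3.03, 3.03]. Speed limits (rad/s): [2.39, 2.39, 3.01, 3.14, 3.14, 3.14].

INTERFACE

Orientations are given as [roll, pitch, yaw] about the fixed x, y, z axes, in that order (R = Rz(yaw) Ry(pitch) Rx(roll)).
In Python, from station import readout, vision, arm gives the robot as it stands. The module is installed in compiled form; this text tells all that it offers.
- The arm moves only by the tool carry_out, never from a script. Its argument "commands" is a list of rows, each an object with "dp": the shift along the tool's x, y, z in m, a list of three; "rotation": the turn, a rotation vector about the tool's x, y, z in degrees, a list of three. In form: [{"dp": [dx, dy, dz], "rotation": [wx, wy, wz]}, ...]. A call has 1 to 8 rows; each row shifts and turns the commanded pose from where the row before left it, along the tool's axes as they then stand; what a row does not reach is not made up. A row lasts 1/8 s, in which the tool goes at most 62.5 mm and 10.7 degrees, less where a joint would pass 70% of its speed; a pose out of reach is approached as far as the arm can. A call with a gripper value outside its range is refused whole. "grip" is the finger opening in m, from 0 to 0.0876, set as the call begins (left out, the last holds). The fingers move at their own pace and stop on an object; "force" is the grip in N (left out, the last holds). Time passes only in rows, so rows that do not move let the fingers close. It gives the time, the measured TCP pose, the force, the opening and the grip force at its end, in the units of the state.
- readout.get_state(): the state, without advancing time (a new reading comes with each control period).
- vision.grab_frame(name): name is "scene" or "top"; returns (picture, depth): 420x560x3 uint8, red, green, blue; 420x560 float32, m along the optical axis (not along the pixel's ray), 0 where there is no reading.
- vision.calibration(name): a dict with "fovy" (degrees; the focal length in pixels is half the picture's height over the tangent of half this angle, whatever the lens; pixels are square), "cx", "cy" (the principal point, pixels), "origin" and "attitude" of the camera in the world. Camera axes: x right, y down, z forward; pixel columns grow to the right and rows downward; lengths in m; the calibration is good to about 2 mm. A picture is of the moment at which its call begins. calibration takes no time and is no camera call.
- arm.job_done(): hands the job in; it is judged then, once.
Trained networks look in the newest picture that a camera, given by its name, has taken for a name from the list of things; names that differ only in an ending like _2 or _b are one class to them, and where a whole thing is asked for, a point or a joint stands for the part that bears it (a point fixed in the world has none). Each returns a list of dicts, best first, with "score" (0 to 1); they miss things now and then, are a little off and sometimes report something else, mostly with a low value. They report only what shows in the picture. A call takes as long as a camera call. They do not tell look-alikes from the thing itself.
- vision.trace(label, camera): "pixels" (420x560 bool, what is visible of it) and "position" ([row, column] in pixels, amid what is visible of it).
The state is a dict: "t": time; "q": joint angles; "qd": joint speeds; "joint_efforts": joint torques, N m; "eef_pos": TCP position; "ee_rot": TCP orientation; "force": force on the tool from outside, world axes, zero at the start; "moment": the same for the moment, N m; "width": finger opening in m; "gripper_force": force on a finger pad.
Only numpy, scipy, OpenCV 4.12 (cv2) and the standard library are available. Lean on these libraries where they do the work, as an engineer would, in place of code of your own. Each camera call takes 0.05 s, during which the arm holds its last target. There are 200 camera calls.

## Working session

There is one attempt and no reset: what is moved stays moved. The work goes in short steps, Python scripts to look and compute and a tool call to move; the robot and the scene stay as the last step left them, time stands still between calls to the robot, and variables do not carry over. Pictures are saved under pics/ and viewed, at most 10 in all, crops included, and the job is handed in when it is done.

Besides the shell and the picture viewer there is one more tool, called after "Call:" as name(argument=value, ...) on one line, values as JSON. carry_out: Moves the arm, as the interface text tells. Its arguments: {"type":"object","properties":{"commands":{"type":"array"},"grip":{"type":"number"},"force":{"type":"number"}},"required":["commands"]}

```bash
mkdir -p pics
cat > h.py <<'E'
import numpy as np, cv2
from scipy.spatial.transform import Rotation as R
from station import readout, vision, arm
def cal(n):
    c=vision.calibration(n); f=210/np.tan(np.radians(c['fovy'])/2)
    A=np.array(c['attitude'],float)
    M=A if A.shape==(3,3) else R.from_euler('xyz',A).as_matrix()
    return f,c['cx'],c['cy'],np.array(c['origin']),M
def pts(n,d,mask):
    f,cx,cy,o,M=cal(n); r,c=np.nonzero(mask&(d>0)); z=d[r,c]
    return np.c_[(c-cx)/f*z,(r-cy)/f*z,z]@M.T+o
def proj(n,P):
    f,cx,cy,o,M=cal(n); p=(np.atleast_2d(P)-o)@M
    return np.c_[p[:,1]/p[:,2]*f+cy,p[:,0]/p[:,2]*f+cx]
def save(n,im): cv2.imwrite('pics/'+n+'.png',im[:,:,::-1])
E
python3 - <<'E'
from h import *
for n in('scene','top'):
    print(n,vision.calibration(n))
    im,d=vision.grab_frame(n); save(n+'0',im); np.save(n+'_d.npy',d)
    for l in('disc0','balance','weigh_pan','slot_mid','load_pan','bar'):
        for x in vision.trace(l,n):
            p=pts(n,d,x['pixels'])
            print(l,round(x['score'],2),np.round(x['position']),x['pixels'].sum(), np.round(np.median(p,0),3) if len(p) else '', np.round(np.percentile(p,[2,98],axis=0),3).tolist() if len(p) else '')
print(readout.get_state())
E
```

```text
scene {'fovy': 47.023383706040036, 'cx': 274.0962729568175, 'cy': 205.83783950760056, 'origin': array([1.06778678, 0.27085324, 1.14118021]), 'attitude': array([-2.62464084, -0.00681788,  2.09291412])}
disc0 0.81 [194. 299.] 274 [0.437 0.    0.014] [[0.412, -0.023, 0.0], [0.459, 0.023, 0.019]]
disc0 0.77 [164. 240.] 240 [ 0.431 -0.194  0.014] [[0.407, -0.216, 0.001], [0.452, -0.171, 0.019]]
disc0 0.6 [231. 361.] 314 [0.454 0.189 0.013] [[0.429, 0.165, -0.001], [0.477, 0.212, 0.02]]
disc0 0.55 [136. 258.] 257 [ 0.333 -0.193  0.013] [[0.304, -0.22, -0.002], [0.356, -0.168, 0.019]]
disc0 0.5 [131. 234.] 212 [ 0.359 -0.274  0.014] [[0.337, -0.298, 0.001], [0.383, -0.253, 0.02]]
balance 0.95 [235. 262.] 5942 [ 0.623 -0.02   0.069] [[0.553, -0.202, 0.015], [0.696, 0.168, 0.161]]
balance 0.24 [191. 216.] 1274 [ 0.593 -0.161  0.101] [[0.542, -0.213, 0.097], [0.641, -0.115, 0.136]]
weigh_pan 0.93 [190. 215.] 1235 [ 0.592 -0.162  0.101] [[0.542, -0.214, 0.097], [0.639, -0.116, 0.136]]
slot_mid 0.8 [192. 216.] 1274 [ 0.593 -0.161  0.101] [[0.544, -0.212, 0.097], [0.641, -0.114, 0.136]]
load_pan 
[... 1449 characters left out ...]
62, 0.091]]
{'t': 0.7, 'q': array([-9.04858710e-01,  3.58538001e-01,  1.18775539e-02, -1.75773623e-05,
       -1.22408641e+00, -2.88092466e-01]), 'qd': array([-1.70849743e-03,  8.76343608e-04,  7.25754220e-04,  1.58896557e-03,
       -1.19563277e-05, -1.59187484e-03]), 'joint_efforts': array([ 8.97706523e-04, -5.82162452e+01,  2.93248022e+01,  7.00103581e+00,
        1.25034814e-02, -3.85972146e-05]), 'eef_pos': array([ 0.24898908, -0.62736361,  0.21838841]), 'ee_rot': array([-3.14154992e+00,  2.99053475e-05, -2.76375347e+00]), 'force': array([-0.36909669,  0.08276798,  0.00632416]), 'moment': array([ 0.014374  ,  0.00935776, -0.0184521 ]), 'gripper_force': 0.0, 'width': 0.08789921326262391}
```

Run:
```python
import cv2
a=cv2.imread('pics/top0.png'); cv2.imwrite('pics/top0c.png',cv2.resize(a[130:330,170:437],None,fx=3,fy=3,interpolation=cv2.INTER_CUBIC)[:600,:800])
```

```text
(no output)
```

View pics/scene0.png

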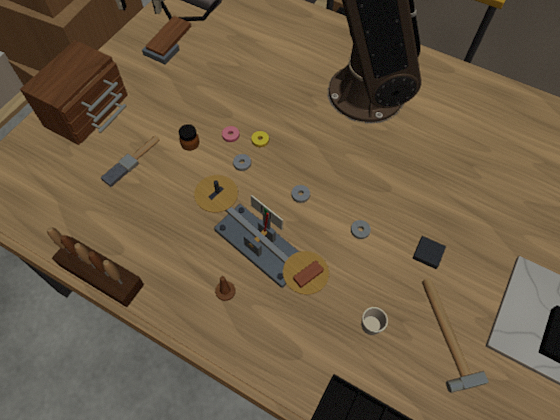

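View pics/top0c.png

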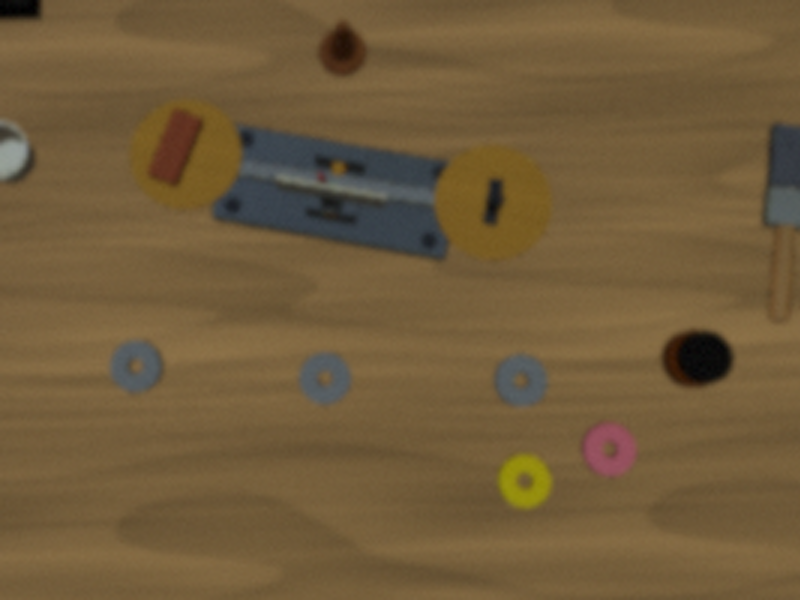

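```bash
cat >> h.py <<'E'
from scipy.optimize import least_squares
def circ(P,r):
    # centre of a disc outline of known radius from hull of its points
    h=cv2.convexHull(P[:,:2].astype(np.float32))[:,0]
    return least_squares(lambda c:np.hypot(*(h-c).T)-r,P[:,:2].mean(0),loss='soft_l1',f_scale=.001).x
def onplane(n,mask,z):
    # mask outline pixels cast on the plane z
    f,cx,cy,o,M=cal(n); cs,_=cv2.findContours(mask.astype(np.uint8),cv2.RETR_EXTERNAL,cv2.CHAIN_APPROX_NONE)
    c=max(cs,key=len)[:,0].astype(float); c=cv2.convexHull(c.astype(np.float32))[:,0]
    v=np.c_[(c[:,0]-cx)/f,(c[:,1]-cy)/f,np.ones(len(c))]@M.T
    return o+v*((z-o[2])/v[:,2])[:,None]
def ctr(P):
    (x,y),r=cv2.minEnclosingCircle(P[:,:2].astype(np.float32)); return np.round([x,y,r],4)
def pan(n):
    im,d=vision.grab_frame(n); out={}
    for l in('weigh_pan','load_pan'):
        x=vision.trace(l,n)[0]; p=pts(n,d,x['pixels']); z=np.median(p[:,2])
        out[l]=(x['pixels'],p,z)
    return im,d,out
E
python3 - <<'E'
from h import *
for n in('scene','top'):
    im,d,o=pan(n)
    for l,(m,p,z) in o.items():
        q=p[abs(p[:,2]-z)<.006]; print(n,l,'z',round(z,4),'hull',np.round(circ(q,.055),4),'mec',ctr(onplane(n,m,z)))
    m,p,z=o['weigh_pan']
    mm=cv2.dilate(m.astype(np.uint8),np.ones((5,5)))>0
    g=im.astype(int); dark=mm&(g.sum(2)<190); pa=pts(n,d,mm)
    s=pa[pa[:,2]>z+.012]; t=pa[pa[:,2]>z+.036]
    print('spindle',len(s),np.round(s.mean(0),4) if len(s) else'',len(t),np.round(t.mean(0),4) if len(t) else'')
    for x in vision.trace('disc0',n):
        q=pts(n,d,x['pixels']); 
        col=im[x['pixels']].mean(0)
        if np.ptp(col)<40:
            q2=q[abs(q[:,2]-.014)<.006]; print('disc',col.round(),np.round(circ(q2,.026),4),ctr(onplane(n,x['pixels'],.010)))
    w=cv2.resize(im[170:230,185:255] if n=='scene' else im[165:230,300:370],None,fx=6,fy=6,interpolation=cv2.INTER_CUBIC); save('w_'+n,w)
a=cv2.imread('pics/w_scene.png');b=cv2.imread('pics/w_top.png');h=min(len(a),len(b))
cv2.imwrite('pics/w.png',np.hstack([a[:h,:400],b[:h,:400]]))
E
```

```text
scene weigh_pan z 0.1009 hull [ 0.5916 -0.1637] mec [ 0.5915 -0.1642  0.0569]
scene load_pan z 0.0708 hull [0.6538 0.1278] mec [0.6542 0.1278 0.0552]
spindle 51 [ 0.5879 -0.1609  0.1334] 23 [ 0.5867 -0.1615  0.1442]
disc [98. 99. 97.] [0.4354 0.0005] [4.357e-01 4.000e-04 2.870e-02]
disc [97. 99. 97.] [0.4529 0.188 ] [0.4525 0.1878 0.0286]
disc [95. 97. 98.] [ 0.4296 -0.1936] [ 0.4295 -0.1935  0.028 ]
top weigh_pan z 0.1002 hull [ 0.589  -0.1623] mec [ 0.589  -0.1621  0.0547]
top load_pan z 0.0703 hull [0.6511 0.1301] mec [0.6505 0.1298 0.055 ]
spindle 24 [ 0.5818 -0.1595  0.1365] 15 [ 0.5831 -0.1603  0.1434]
disc [87. 91. 92.] [ 0.4241 -0.1943] [ 0.4235 -0.1929  0.024 ]
disc [87. 91. 92.] [0.4495 0.1901] [0.4513 0.1885 0.0238]
disc [90. 92. 92.] [0.4297 0.0014] [0.4307 0.0014 0.0251]
```

View pics/w.png

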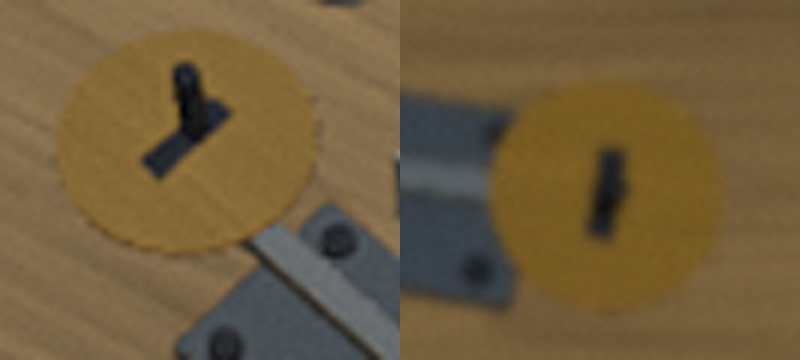

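Call:
carry_out(commands=[{"dp": [-0.0406, 0.0421, 0.012], "rotation": [0, 0, 0]}, {"dp": [-0.0406, 0.0421, 0.012], "rotation": [0, 0, 0]}, {"dp": [-0.0406, 0.0421, 0.012], "rotation": [0, 0, 0]}, {"dp": [-0.0406, 0.0421, 0.012], "rotation": [0, 0, 0]}, {"dp": [-0.0406, 0.0421, 0.012], "rotation": [0, 0, 0]}, {"dp": [-0.0406, 0.0421, 0.012], "rotation": [0, 0, 0]}, {"dp": [-0.0406, 0.0421, 0.012], "rotation": [0, 0, 0]}, {"dp": [-0.0406, 0.0421, 0.012], "rotation": [0, 0, 0]}], grip=0.065, force=10)

```text
t: 2.1
eef_pos: [0.4274, -0.1928, 0.1225]
ee_rot: [-3.141, 0.001, -2.764]
force: [1.7, -0.4, 0.2]
width: 0.0651
gripper_force: 0.0
```

```bash
cat > to.py <<'E'
# usage: to.py x y z [yaw] : remaining shift in current tool axes, turn about tool z
import sys
from h import *
s=readout.get_state(); a=[float(v) for v in sys.argv[1:]]
Rt=R.from_euler('xyz',s['ee_rot']); d=Rt.inv().apply(np.array(a[:3])-s['eef_pos'])
print('t',round(s['t'],2),'pos',s['eef_pos'].round(4),'rot',np.degrees(s['ee_rot']).round(2),'F',s['force'].round(2),'w',round(s['width'],4),'q',s['q'].round(2))
print('dp',d.round(4),end=' ')
if len(a)>3: print('rot',np.degrees((Rt.inv()*R.from_euler('xyz',[np.pi,0,a[3]])).as_rotvec()).round(2))
E
python3 to.py .427 -.194 .03 2.93
```

```text
t 2.1 pos [ 0.4274 -0.1928  0.1225] rot [-1.7996e+02  7.0000e-02 -1.5835e+02] F [ 1.7  -0.38  0.16] w 0.0651 q [-0.    0.11 -0.56  0.   -0.9  -1.19]
dp [ 0.0009 -0.0009  0.0925] rot [-2.000e-02  8.000e-02  3.378e+01]
```

Call:
carry_out(commands=[{"dp": [0.0004, 0, 0.025], "rotation": [0, 0, 8.5]}, {"dp": [0, 0, 0.025], "rotation": [0, 0, 8.5]}, {"dp": [0, 0, 0.025], "rotation": [0, 0, 8.5]}, {"dp": [0, 0, 0.0195], "rotation": [0, 0, 8.5]}, {"dp": [0, 0, 0], "rotation": [0, 0, 0]}])

```text
t: 2.72
eef_pos: [0.4253, -0.1946, 0.0269]
ee_rot: [-3.141, -0.003, 2.927]
force: [0.1, 0.2, -0.0]
width: 0.0653
gripper_force: 0.0
```

Call:
carry_out(commands=[{"dp": [0, 0, 0], "rotation": [0, 0, 0]}, {"dp": [0, 0, 0], "rotation": [0, 0, 0]}, {"dp": [0, 0, 0], "rotation": [0, 0, 0]}], grip=0.045)

```text
t: 3.1
eef_pos: [0.4267, -0.1947, 0.0286]
ee_rot: [3.141, 0.001, 2.927]
force: [0.1, -1.5, 0.3]
width: 0.0466
gripper_force: 0.0
```

Run:
```python
from h import *
s=readout.get_state();print(s['width'],s['gripper_force'],s['t'])
out=[]
for n in('scene','top'):
    im,d=vision.grab_frame(n)
    r,c=proj(n,[.427,-.194,.02])[0].astype(int)
    out.append(cv2.resize(im[r-45:r+45,c-45:c+45],(400,400),interpolation=cv2.INTER_CUBIC))
    for x in vision.trace('disc0',n):
        col=im[x['pixels']].mean(0)
        print(n,x['position'],col.round(),ctr(onplane(n,x['pixels'],.010)))
save('g1',np.hstack(out))
```

```text
0.04655329382572728 0.0 3.1
scene [167.0, 239.1] [100. 102. 101.] [ 0.4302 -0.194   0.0277]
scene [287.4, 222.4] [86. 56. 34.] [ 0.7692 -0.0341  0.0323]
scene [194.5, 301.4] [103. 104. 103.] [4.37e-01 3.00e-04 2.77e-02]
scene [228.4, 361.5] [105. 106. 103.] [0.453  0.1877 0.0281]
scene [274.1, 306.6] [114.  68.  47.] [0.6319 0.1292 0.0392]
scene [132.2, 261.3] [168. 155.  52.] [ 0.3158 -0.1957  0.0188]
top [289.7, 344.5] [158. 146.  26.] [ 0.3288 -0.1905  0.0278]
top [250.8, 214.0] [101. 104. 103.] [0.4486 0.1896 0.0255]
top [285.9, 370.8] [160.  92. 100.] [ 0.351  -0.2742  0.0257]
```

View pics/g1.png

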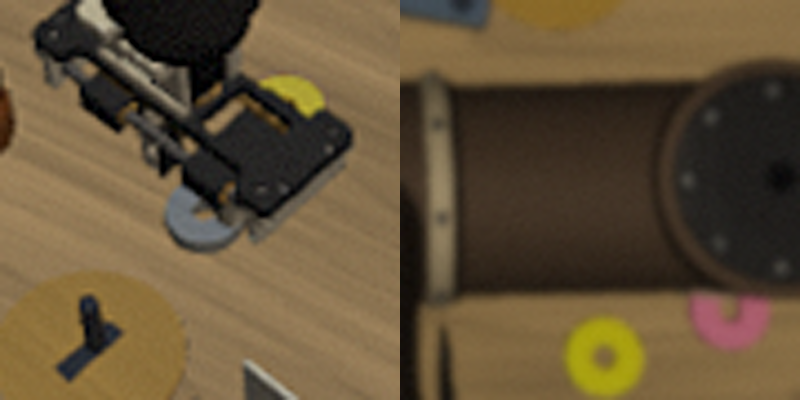

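Call:
carry_out(commands=[{"dp": [0, 0, 0], "rotation": [0, 0, 0]}, {"dp": [0, 0, 0], "rotation": [0, 0, 0]}])

```text
t: 3.55
eef_pos: [0.4263, -0.1947, 0.0279]
ee_rot: [-3.142, -0.0, 2.926]
force: [-0.6, -0.4, -0.1]
width: 0.0446
gripper_force: 0.0
```

Run:
```python
from h import *
s=readout.get_state();print(s)
im,d=vision.grab_frame('scene')
im=im.copy();Rt=R.from_euler('xyz',s['ee_rot']);
k=8;r0,c0=proj('scene',[.427,-.194,.02])[0].astype(int)
w=cv2.resize(im[r0-37:r0+37,c0-45:c0+45],None,fx=k,fy=k,interpolation=cv2.INTER_CUBIC)
for y,col in((.0233,(255,0,0)),(-.0233,(255,0,0)),(.0,(0,255,0))):
  for z in(.025,.0):
    P=s['eef_pos']+Rt.apply([0,y,z]);r,c=proj('scene',P)[0]
    cv2.circle(w,(int((c-c0+45.5)*k),int((r-r0+37.5)*k)),4,col,-1)
for a in np.linspace(0,6.28,40):
    r,c=proj('scene',[.4295+.026*np.cos(a),-.1935+.026*np.sin(a),.014])[0]
    cv2.circle(w,(int((c-c0+45.5)*k),int((r-r0+37.5)*k)),2,(255,255,0),-1)
save('g2',w)
```

```text
{'t': 3.55, 'q': array([-6.74160684e-03,  2.45162414e-01, -6.72966088e-01,  4.96223992e-08,
       -6.52694693e-01, -1.77960382e+00]), 'qd': array([-0.0002369 ,  0.00032632, -0.00151312,  0.00034572, -0.00031863,
        0.00078501]), 'joint_efforts': array([-2.15886830e-03, -3.88852823e+01,  1.88492721e+01,  4.48229581e+00,
       -8.61130608e-02,  1.94846420e-03]), 'eef_pos': array([ 0.42625157, -0.19467803,  0.02785527]), 'ee_rot': array([-3.14158705e+00, -2.62779364e-05,  2.92604359e+00]), 'force': array([-0.56748074, -0.43205003, -0.09785428]), 'moment': array([ 0.00847955, -0.07564095,  0.00285427]), 'gripper_force': 0.0, 'width': 0.04464820050119792}
```

View pics/g2.png

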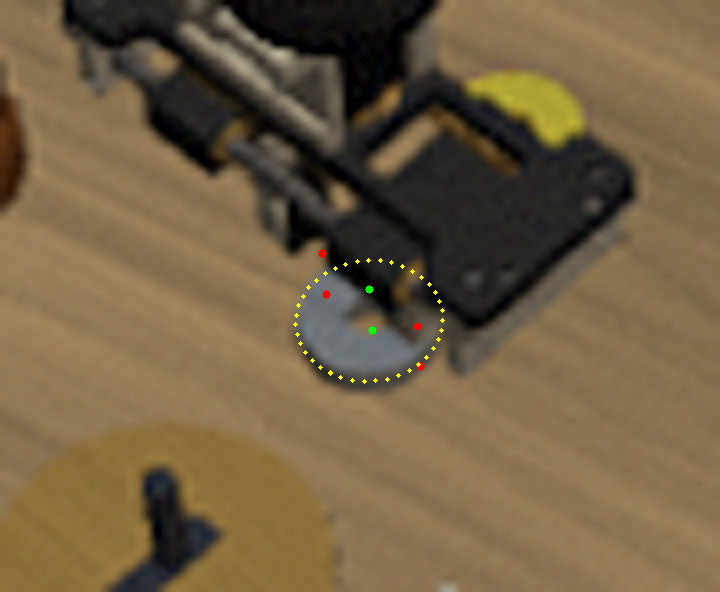

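Run:
```python
from h import *
im,d=vision.grab_frame('scene')
r0,c0=proj('scene',[.427,-.194,.02])[0].astype(int)
P=pts('scene',d,np.ones(d.shape,bool)&True); 
f=np.zeros(d.shape+(3,)); f[d>0]=P
s=readout.get_state(); Rt=R.from_euler('xyz',s['ee_rot'])
w=f[r0-37:r0+37,c0-45:c0+45].reshape(-1,3); t=Rt.inv().apply(w-s['eef_pos'])
for lo in range(-60,28,8):
    m=(t[:,2]>=lo/1e3)&(t[:,2]<(lo+8)/1e3)&(abs(t[:,1])<.12)&(abs(t[:,0])<.06)
    if m.sum(): print(lo,m.sum(),'x',np.percentile(t[m,0],[5,50,95]).round(3),'y',np.unique((t[m,1]*100).round(),return_counts=True))
```

```text
-60 6 x [-0.006 -0.005 -0.002] y (array([-3., -2.]), array([3, 3]))
-52 3 x [-0.002  0.001  0.003] y (array([-2.]), array([3]))
-44 11 x [-0.013 -0.01   0.003] y (array([-4., -3., -2.,  4.]), array([1, 3, 4, 3]))
-36 22 x [-0.013 -0.011  0.009] y (array([-4., -3., -2.,  3.,  4.]), array([2, 7, 7, 3, 3]))
-28 19 x [-0.013 -0.011 -0.004] y (array([-4., -3., -2.,  3.,  4.]), array([3, 5, 3, 3, 5]))
-20 18 x [-0.014 -0.011 -0.   ] y (array([-4., -3., -2.,  3.,  4.]), array([1, 7, 1, 3, 6]))
-12 6 x [-0.01  -0.004  0.002] y (array([-3., -2.]), array([2, 4]))
4 35 x [-0.025 -0.014 -0.003] y (array([-2., -1.,  0.,  1.,  2.,  3.]), array([3, 9, 5, 9, 8, 1]))
12 103 x [-0.024 -0.01   0.004] y (array([-9., -5., -2., -1.,  0.,  1.,  2.,  3.,  4.]), array([ 1,  1, 17, 24, 15, 22, 20,  2,  1]))
20 1307 x [-0.056 -0.02   0.048] y (array([-12., -11., -10.,  -9.,  -8.,  -7.,  -6.,  -5.,  -4.,  -3.,  -2.,
        -1.,  -0.,   1.,   2.,   3.,   4.,   5.,   6.,   7.,   8.,   9.,
        10.,  11.,  12.]), array([20, 44, 47, 44, 57, 41, 43, 53, 52, 39, 30, 32, 35, 20, 48, 46, 65,
       79, 82, 82, 83, 85, 76, 63, 41]))
```

Call:
carry_out(commands=[{"dp": [0, 0, 0], "rotation": [0, 0, 0]}, {"dp": [0, 0, 0], "rotation": [0, 0, 0]}, {"dp": [0, 0, 0], "rotation": [0, 0, 0]}, {"dp": [0, 0, 0.008], "rotation": [0, 0, 0]}, {"dp": [0, 0, 0.008], "rotation": [0, 0, 0]}, {"dp": [0, 0, 0.006], "rotation": [0, 0, 0]}, {"dp": [0, 0, 0], "rotation": [0, 0, 0]}], grip=0.065)

```text
t: 4.53
eef_pos: [0.4257, -0.1947, 0.0051]
ee_rot: [-3.141, -0.002, 2.926]
force: [1.1, -0.1, -0.1]
width: 0.0649
gripper_force: 0.0
```

Run:
```python
from h import *
im,d=vision.grab_frame('scene')
s=readout.get_state(); Rt=R.from_euler('xyz',s['ee_rot'])
r0,c0=proj('scene',[.427,-.194,.02])[0].astype(int)
f=np.zeros(d.shape+(3,)); f[d>0]=pts('scene',d,d>0)
w=f[r0-37:r0+37,c0-45:c0+45]; t=Rt.inv().apply(w.reshape(-1,3)-s['eef_pos'])
m=(w.reshape(-1,3)[:,2]>.017)&(abs(abs(t[:,1])-.043)<.012)&(abs(t[:,0])<.03)&(t[:,2]>-.035)
for q in t[m]: print((q*1e3).round(),end=' ')
x=vision.trace('disc0','scene')
for y in x: print(y['position'],ctr(onplane('scene',y['pixels'],.01)))
save('g3',cv2.resize(im[r0-37:r0+37,c0-45:c0+45],None,fx=8,fy=8,interpolation=cv2.INTER_CUBIC))
print(s['force'],s['eef_pos'],s['width'])
```

```text
[  8. -33. -35.] [  3. -32. -35.] [  9. -35. -27.] [-12. -45. -33.] [ -8. -41. -34.] [  8. -34. -23.] [-12. -46. -28.] [-11. -42. -31.] [-10. -39. -33.] [-12. -47. -22.] [-12. -42. -27.] [-11. -38. -30.] [-10. -36. -31.] [ -7. -35. -29.] [-11. -48. -15.] [-12. -43. -22.] [-12. -38. -26.] [-10. -36. -25.] [ -8. -34. -26.] [ -3. -36. -19.] [  0. -35. -17.] [-12. -43. -16.] [-12. -38. -21.] [-11. -36. -22.] [ -8. -34. -21.] [ -5. -34. -17.] [ -1. -34. -13.] [  1. -32. -13.] [-11. -40. -14.] [-12. -35. -20.] [-10. -33. -18.] [ -5. -34. -13.] [-12. -35. -15.] [-10. -33. -14.] [-12.  44. -33.] [-12.  36. -20.] [-10.  38. -20.] [-13.  45. -29.] [-12.  48. -31.] [-14.  42. -23.] [-13.  44. -24.] [-11.  47. -25.] [-12.  43. -17.] [-15.  50. -27.] [-11.  46. -13.] [196.2, 299.4] [ 0.436  -0.0027  0.0299]
[134.8, 262.8] [ 0.3269 -0.1912  0.0275]
[227.0, 362.4] [0.4519 0.1878 0.0292]
[319.2, 373.5] [0.6592 0.3178 0.0368]
[168.3, 237.4] [ 0.4343 -0.1987  0.0271]
[ 0.03861331 -0.31118238  0.51293605] [ 0.42599612 -0.19467069  0.00548548] 0.06508690425649602
```

View pics/g3.png

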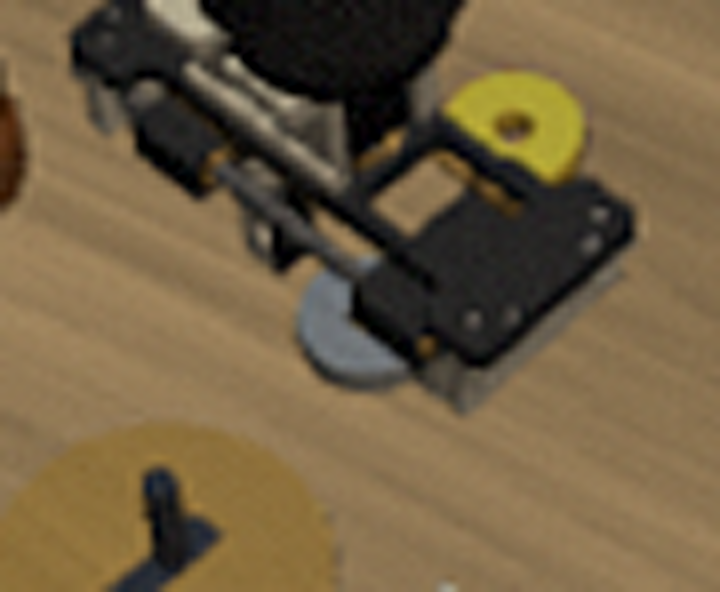

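Call:
carry_out(commands=[{"dp": [0, 0, 0.005], "rotation": [0, 0, 0]}, {"dp": [0, 0, 0.004], "rotation": [0, 0, 0]}, {"dp": [0, 0, 0.003], "rotation": [0, 0, 0]}])

```text
t: 5.0
eef_pos: [0.4262, -0.1947, -0.0064]
ee_rot: [-3.142, -0.0, 2.926]
force: [0.5, -0.6, 0.2]
width: 0.0653
gripper_force: 0.0
```

Call:
carry_out(commands=[{"dp": [0, 0, 0], "rotation": [0, 0, 0]}, {"dp": [0, 0, 0], "rotation": [0, 0, 0]}, {"dp": [0, 0, 0], "rotation": [0, 0, 0]}], grip=0.045)

```text
t: 5.38
eef_pos: [0.4262, -0.1946, -0.0061]
ee_rot: [3.142, -0.0, 2.926]
force: [-0.1, 0.5, -2.2]
width: 0.0519
gripper_force: 10.0
```

Call:
carry_out(commands=[{"dp": [0, 0, 0], "rotation": [0, 0, 0]}, {"dp": [0, 0, 0.001], "rotation": [0, 0, 0]}, {"dp": [0, 0, 0.001], "rotation": [0, 0, -10]}, {"dp": [0, 0, 0.001], "rotation": [0, 0, -10]}, {"dp": [0, 0, 0], "rotation": [0, 0, -10]}, {"dp": [0, 0, 0], "rotation": [0, 0, -10]}, {"dp": [0, 0, 0], "rotation": [0, 0, -10]}, {"dp": [0, 0, 0], "rotation": [0, 0, -10]}], grip=0.065)

```text
t: 6.38
eef_pos: [0.4296, -0.1945, -0.0078]
ee_rot: [-3.137, 0.004, -2.304]
force: [3.1, 4.5, 8.6]
width: 0.065
gripper_force: 4.2
```

Call:
carry_out(commands=[{"dp": [0, 0, 0], "rotation": [0, 0, -10]}, {"dp": [0, 0, 0], "rotation": [0, 0, -10]}, {"dp": [0, 0, 0], "rotation": [0, 0, -10]}, {"dp": [0, 0, 0], "rotation": [0, 0, 0]}])

```text
t: 6.88
eef_pos: [0.4288, -0.1947, -0.0078]
ee_rot: [-3.137, 0.0, -1.783]
force: [2.1, -0.2, 9.5]
width: 0.0651
gripper_force: 4.6
```

Call:
carry_out(commands=[{"dp": [0, 0, 0], "rotation": [0, 0, 0]}, {"dp": [0, 0, 0], "rotation": [0, 0, 0]}, {"dp": [0, 0, 0], "rotation": [0, 0, 0]}, {"dp": [0, 0, 0], "rotation": [0, 0, 0]}], grip=0.045)

```text
t: 7.38
eef_pos: [0.4268, -0.1948, -0.008]
ee_rot: [-3.14, -0.0, -1.786]
force: [-2.4, 2.4, 16.2]
width: 0.0521
gripper_force: 13.0
```

```bash
python3 to.py .584 -.1616 .16 -1.78
python3 - <<'E'
from h import *
im,d=vision.grab_frame('scene')
for y in vision.trace('disc0','scene'): print(y['position'],im[y['pixels']].mean(0).round(),ctr(onplane('scene',y['pixels'],.01)))
E
```

```text
t 7.38 pos [ 0.4268 -0.1948 -0.008 ] rot [-1.7993e+02 -1.0000e-02 -1.0231e+02] F [-2.45  2.4  16.17] w 0.0521 q [-0.01  0.31 -0.71  0.   -0.55 -0.21]
dp [-0.0659 -0.1467 -0.1678] rot [-0.07 -0.01 -0.33]
[192.7, 302.0] [104. 105. 104.] [0.4357 0.0005 0.0287]
[226.7, 360.2] [107. 107. 101.] [0.4536 0.1873 0.0297]
[166.9, 243.8] [101. 102. 103.] [ 0.4287 -0.188   0.027 ]
```

Call:
carry_out(commands=[{"dp": [0, 0, -0.002], "rotation": [0, 0, 0]}, {"dp": [0, 0, -0.002], "rotation": [0, 0, 0]}], grip=0.057)

```text
t: 7.72
eef_pos: [0.4262, -0.1947, -0.0051]
ee_rot: [-3.142, 0.0, -1.786]
force: [-0.4, -0.8, -0.4]
width: 0.0568
gripper_force: 0.0
```

Call:
carry_out(commands=[{"dp": [0, 0, 0], "rotation": [0, 0, 0]}, {"dp": [0, 0, 0], "rotation": [0, 0, 0]}, {"dp": [0, 0, 0], "rotation": [0, 0, 0]}], grip=0.045, force=15)

```text
t: 8.1
eef_pos: [0.4264, -0.1947, -0.0051]
ee_rot: [-3.141, -0.0, -1.786]
force: [0.3, 1.3, 3.8]
width: 0.0508
gripper_force: 15.0
```

```bash
python3 to.py .584 -.1616 .16 -1.78
```

```text
t 8.1 pos [ 0.4264 -0.1947 -0.0051] rot [-179.99   -0.   -102.35] F [0.26 1.34 3.79] w 0.0508 q [-0.01  0.3  -0.7   0.   -0.56 -0.21]
dp [-0.066  -0.1469 -0.1651] rot [-0.01 -0.   -0.36]
```

Run:
```python
from h import *
corr={'scene':np.array([-.0031,-.0012]),'top':np.array([.0026,-.0011])}
px={'scene':[(182,215.8,.145),(190.8,217.7,.1)],'top':[(196.3,336.5,.145)]}
for n in px:
    f,cx,cy,o,M=cal(n)
    for r,c,z in px[n]:
        v=M@[(c-cx)/f,(r-cy)/f,1]; p=o+v*(z-o[2])/v[2]; print(n,z,p.round(4),(p[:2]+corr[n]).round(4))
    w=cv2.imread('pics/w_%s.png'%n).astype(int).sum(2); ro,co=(170,185) if n=='scene' else (165,300)
    r,c=np.nonzero(w<130); m=(r<200)&(r>30)&(c>100)&(c<280); r,c=r[m]/6+ro-.4,c[m]/6+co-.4
    print('dark rows/cols',r.min(),r.max(),c.min(),c.max(), 'at top', c[r<r.min()+1.5].mean(), r[c>c.max()-1.5].mean())
```

```text
scene 0.145 [ 0.5869 -0.1621  0.145 ] [ 0.5838 -0.1633]
scene 0.1 [ 0.5848 -0.1631  0.1   ] [ 0.5817 -0.1643]
dark rows/cols 180.76666666666665 198.43333333333334 208.93333333333334 221.93333333333334 at top 215.30220588235292 188.52883895131086
top 0.145 [ 0.5835 -0.1626  0.145 ] [ 0.5861 -0.1637]
dark rows/cols 190.26666666666665 197.76666666666665 332.1 336.6 at top 334.80085470085476 194.4717067583047
```

Call:
carry_out(commands=[{"dp": [0, 0, -0.04], "rotation": [0, 0, 0]}, {"dp": [0, 0, -0.06], "rotation": [0, 0, 0]}, {"dp": [0, 0, -0.06], "rotation": [0, 0, 0]}, {"dp": [-0.015, -0.03, -0.005], "rotation": [0, 0, 0]}, {"dp": [-0.02, -0.045, 0], "rotation": [0, 0, 0]}, {"dp": [-0.019, -0.045, 0], "rotation": [0, 0, 0]}, {"dp": [-0.0115, -0.0265, 0], "rotation": [0, 0, 0]}, {"dp": [0, 0, 0], "rotation": [0, 0, 0]}])

```text
t: 9.1
eef_pos: [0.5843, -0.1614, 0.1581]
ee_rot: [3.139, -0.0, -1.786]
force: [-1.0, 0.1, -2.1]
width: 0.0514
gripper_force: 15.0
```

Call:
carry_out(commands=[{"dp": [0.0017, -0.0002, 0.006], "rotation": [0, 0, 0]}, {"dp": [0, 0, 0.006], "rotation": [0, 0, 0]}, {"dp": [0, 0, 0.005], "rotation": [0, 0, 0]}, {"dp": [0, 0, 0.003], "rotation": [0, 0, 0]}, {"dp": [0, 0, 0.003], "rotation": [0, 0, 0]}, {"dp": [0, 0, 0.003], "rotation": [0, 0, 0]}])

```text
t: 9.85
eef_pos: [0.5836, -0.1636, 0.134]
ee_rot: [-3.141, 0.0, -1.786]
force: [1.8, 0.5, -1.1]
width: 0.0512
gripper_force: 15.0
```

Call:
carry_out(commands=[{"dp": [0, 0, 0.003], "rotation": [0, 0, 0]}, {"dp": [0, 0, 0.003], "rotation": [0, 0, 0]}, {"dp": [0, 0, 0.002], "rotation": [0, 0, 0]}, {"dp": [0, 0, 0], "rotation": [0, 0, 0]}])

```text
t: 10.35
eef_pos: [0.5835, -0.1636, 0.1258]
ee_rot: [-3.141, 0.0, -1.786]
force: [2.4, 2.1, 0.1]
width: 0.0509
gripper_force: 15.0
```

```bash
cat > look.py <<'E'
import sys
from h import *
s=readout.get_state(); print(s['t'],s['eef_pos'].round(4),s['force'].round(2),s['moment'].round(3))
im,d,o=pan('scene')
for l,(m,p,z) in o.items():
    q=p[abs(p[:,2]-z)<.006]; print(l,round(z,4),np.round(circ(q,.055),4),len(p))
if len(sys.argv)>1: save(sys.argv[1],cv2.resize(im[150:300,170:345],None,fx=4,fy=4,interpolation=cv2.INTER_CUBIC))
E
python3 look.py p1
```

```text
10.35 [ 0.5835 -0.1636  0.1258] [2.39 2.1  0.08] [ 0.849 -0.592 -0.004]
weigh_pan 0.0975 [ 0.5922 -0.1645] 771
load_pan 0.0742 [0.654  0.1281] 1235
```

View pics/p1.png

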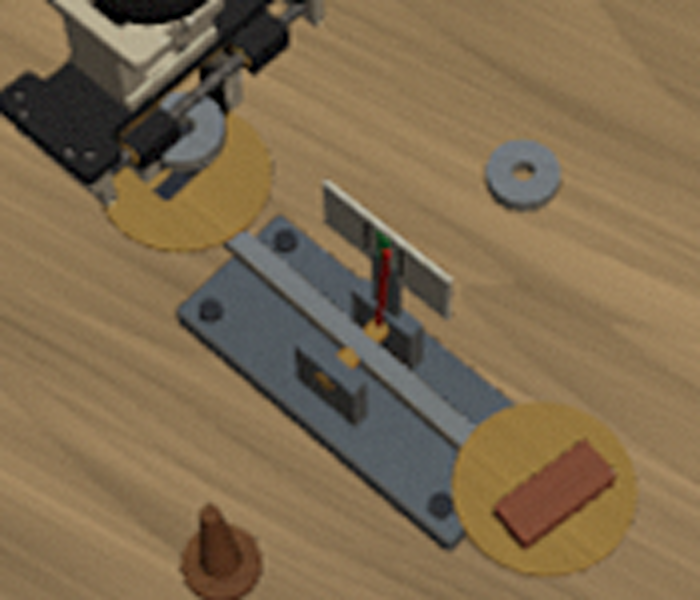

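Call:
carry_out(commands=[{"dp": [-0.0014, -0.0009, 0], "rotation": [0, 0, 0]}, {"dp": [0, 0, 0], "rotation": [0, 0, 0]}])

```text
t: 10.75
eef_pos: [0.5838, -0.1628, 0.1256]
ee_rot: [3.14, -0.0, -1.787]
force: [-0.4, 0.1, -2.1]
width: 0.0513
gripper_force: 15.0
```

```bash
python3 look.py
```

```text
10.75 [ 0.5838 -0.1628  0.1256] [-0.36  0.11 -2.11] [0.033 0.045 0.016]
weigh_pan 0.101 [ 0.5913 -0.164 ] 765
load_pan 0.0705 [0.6535 0.1278] 1203
```

Call:
carry_out(commands=[{"dp": [0, 0, 0.006], "rotation": [0, 0, 0]}, {"dp": [0, 0, 0.006], "rotation": [0, 0, 0]}, {"dp": [0, 0, 0.006], "rotation": [0, 0, 0]}, {"dp": [0, 0, 0.005], "rotation": [0, 0, 0]}, {"dp": [0, 0, 0.004], "rotation": [0, 0, 0]}, {"dp": [0, 0, 0.003], "rotation": [0, 0, 0]}, {"dp": [0, 0, 0], "rotation": [0, 0, 0]}])

```text
t: 11.78
eef_pos: [0.5843, -0.1626, 0.0956]
ee_rot: [3.141, -0.0, -1.786]
force: [0.1, 0.1, -2.0]
width: 0.0512
gripper_force: 15.0
```

```bash
python3 look.py
```

```text
11.775 [ 0.5843 -0.1626  0.0956] [ 0.06  0.07 -2.02] [ 0.051  0.111 -0.024]
weigh_pan 0.1011 [ 0.5914 -0.1642] 581
load_pan 0.0707 [0.6536 0.1267] 2593
```

Perfectly free; a little lower until the pan takes it, then release.

Call:
carry_out(commands=[{"dp": [0, 0, 0.002], "rotation": [0, 0, 0]}, {"dp": [0, 0, 0.001], "rotation": [0, 0, 0]}, {"dp": [0, 0, 0], "rotation": [0, 0, 0]}])

```text
t: 12.3
eef_pos: [0.5845, -0.1626, 0.0929]
ee_rot: [-3.141, 0.0, -1.786]
force: [0.9, 0.3, -1.2]
width: 0.0516
gripper_force: 15.0
```

Call:
carry_out(commands=[{"dp": [0, 0, 0], "rotation": [0, 0, 0]}, {"dp": [0, 0, 0], "rotation": [0, 0, 0]}, {"dp": [0, 0, -0.002], "rotation": [0, 0, 0]}, {"dp": [0, 0, -0.01], "rotation": [0, 0, 0]}, {"dp": [0, 0, -0.03], "rotation": [0, 0, 0]}, {"dp": [0, 0, -0.03], "rotation": [0, 0, 0]}], grip=0.06)

```text
t: 13.05
eef_pos: [0.5844, -0.1626, 0.1663]
ee_rot: [-3.141, -0.0, -1.786]
force: [0.1, -0.1, -0.2]
width: 0.0598
gripper_force: 0.0
```

```bash
python3 look.py p2;  python3 to.py .4325 -.0006 .05 -1.786
```

```text
13.05 [ 0.5844 -0.1626  0.1663] [ 0.15 -0.07 -0.2 ] [ 0.028  0.027 -0.016]
weigh_pan 0.0936 [ 0.5917 -0.164 ] 907
load_pan 0.078 [0.6538 0.1291] 1177
t 13.2 pos [ 0.5857 -0.1626  0.1675] rot [-1.7975e+02  5.0000e-02 -1.0234e+02] F [ 0.7   0.11 -0.93] w 0.06 q [ 0.05  0.28 -0.22  0.   -1.07 -0.27]
dp [-0.1255  0.1848  0.1168] rot [-0.25  0.05 -0.01]
```

View pics/p2.png

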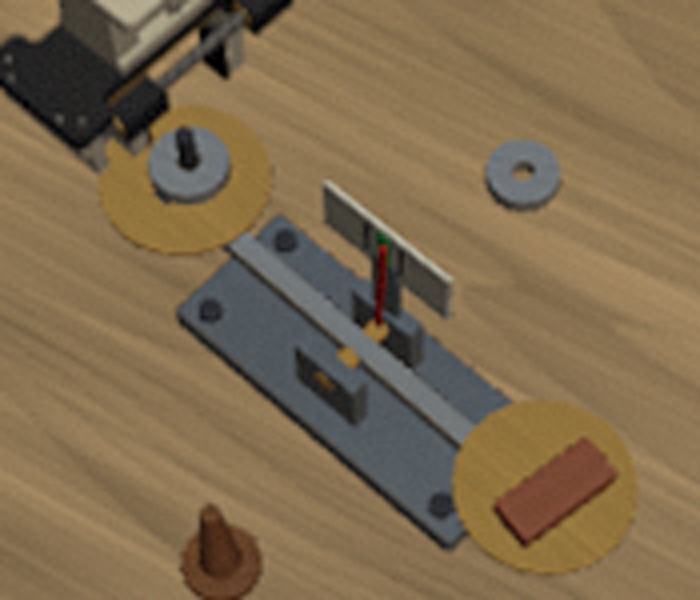

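Call:
carry_out(commands=[{"dp": [0, 0.05, 0], "rotation": [0, 0, 0]}, {"dp": [-0.01, 0.05, 0], "rotation": [0, 0, 0]}, {"dp": [-0.035, 0.045, 0.01], "rotation": [0, 0, 0]}, {"dp": [-0.04, 0.04, 0.03], "rotation": [0, 0, 0]}, {"dp": [-0.04, 0, 0.04], "rotation": [0, 0, 0]}, {"dp": [0, 0, 0.035], "rotation": [0, 0, 0]}, {"dp": [0, 0, 0], "rotation": [0, 0, 0]}], grip=0.064)

```text
t: 14.08
eef_pos: [0.4289, -0.0025, 0.0487]
ee_rot: [3.137, -0.003, -1.786]
force: [0.3, -0.2, 0.1]
width: 0.0641
gripper_force: 0.0
```

```bash
python3 look.py;  python3 to.py .4326 -.0004 -.005 -1.786; python3 look.py
```

```text
14.075 [ 0.4289 -0.0025  0.0487] [ 0.32 -0.22  0.09] [ 0.012  0.091 -0.069]
t 14.18 pos [ 0.4313 -0.0022  0.0511] rot [ 1.7998e+02 -4.0000e-02 -1.0235e+02] F [ 0.64 -0.35  0.47] w 0.0639 q [ 0.46  0.15 -0.73  0.   -0.69 -0.67]
dp [-0.0021 -0.0009  0.0561] rot [ 0.02 -0.04 -0.02]
14.175 [ 0.4313 -0.0022  0.0511] [ 0.64 -0.35  0.47] [ 0.051  0.06  -0.001]
weigh_pan 0.0935 [ 0.591  -0.1647] 1064
load_pan 0.0782 [0.6542 0.1281] 1129Traceback (most recent call last):
  File "look.py", line 4, in <module>
    im,d,o=pan('scene')
           ~~~^^^^^^^^^
  File "h.py", line 32, in pan
    x=vision.trace(l,n)[0]; p=pts(n,d,x['pixels']); z=np.median(p[:,2])
      ~~~~~~~~~~~~~~~~~^^^
IndexError: list index out of range
```

Call:
carry_out(commands=[{"dp": [-0.0018, -0.0007, 0.02], "rotation": [0, 0, 0]}, {"dp": [0, 0, 0.02], "rotation": [0, 0, 0]}, {"dp": [0, 0, 0.012], "rotation": [0, 0, 0]}, {"dp": [0, 0, 0.004], "rotation": [0, 0, 0]}, {"dp": [0, 0, 0], "rotation": [0, 0, 0]}])

```text
t: 14.95
eef_pos: [0.4324, -0.0004, -0.0052]
ee_rot: [-3.141, 0.0, -1.787]
force: [0.0, 0.9, -0.0]
width: 0.0641
gripper_force: 0.0
```

Call:
carry_out(commands=[{"dp": [0, 0, 0], "rotation": [0, 0, 0]}, {"dp": [0, 0, 0], "rotation": [0, 0, 0]}, {"dp": [0, 0, 0], "rotation": [0, 0, 0]}, {"dp": [0, 0, 0], "rotation": [0, 0, 0]}], grip=0.045)

```text
t: 15.45
eef_pos: [0.4326, -0.0002, -0.005]
ee_rot: [-3.141, 0.0, -1.786]
force: [-0.8, 0.6, 6.3]
width: 0.0518
gripper_force: 15.0
```

```bash
python3 to.py .584 -.1627 .165 -1.786
```

```text
t 15.45 pos [ 4.326e-01 -2.000e-04 -5.000e-03] rot [-1.7995e+02  3.0000e-02 -1.0233e+02] F [-0.83  0.64  6.35] w 0.0518 q [ 0.46  0.26 -0.78  0.   -0.53 -0.67]
dp [ 0.1263 -0.1827 -0.1699] rot [-0.05  0.03 -0.  ]
```

Call:
carry_out(commands=[{"dp": [0, 0, -0.04], "rotation": [0, 0, 0]}, {"dp": [0.01, 0, -0.055], "rotation": [0, 0, 0]}, {"dp": [0.03, 0, -0.05], "rotation": [0, 0, 0]}, {"dp": [0.04, -0.0327, -0.0199], "rotation": [0, 0, 0]}, {"dp": [0.0363, -0.045, -0.005], "rotation": [0, 0, 0]}, {"dp": [0.01, -0.05, 0], "rotation": [0, 0, 0]}, {"dp": [0, -0.04, 0], "rotation": [0, 0, 0]}, {"dp": [0, -0.015, 0], "rotation": [0, 0, 0]}])

```text
t: 16.45
eef_pos: [0.5847, -0.1635, 0.163]
ee_rot: [3.14, -0.0, -1.788]
force: [-0.2, 0.2, -3.0]
width: 0.0518
gripper_force: 15.0
```

Call:
carry_out(commands=[{"dp": [0, 0, 0], "rotation": [0, 0, 0]}, {"dp": [0, 0, 0], "rotation": [0, 0, 0]}])

```text
t: 16.7
eef_pos: [0.5825, -0.1625, 0.1642]
ee_rot: [3.14, 0.0, -1.786]
force: [-0.1, 0.4, -1.8]
width: 0.0513
gripper_force: 15.0
```

```bash
python3 to.py .584 -.1627 .120 -1.786
```

```text
t 16.7 pos [ 0.5825 -0.1625  0.1642] rot [ 1.7993e+02  1.0000e-02 -1.0235e+02] F [-0.12  0.36 -1.84] w 0.0513 q [ 0.05  0.28 -0.22 -0.   -1.06 -0.27]
dp [-0.0001 -0.0016  0.0442] rot [ 0.07  0.01 -0.02]
```

Call:
carry_out(commands=[{"dp": [0, -0.0013, 0.012], "rotation": [0, 0, 0]}, {"dp": [0, 0, 0.01], "rotation": [0, 0, 0]}, {"dp": [0, 0, 0.006], "rotation": [0, 0, 0]}, {"dp": [0, 0, 0.004], "rotation": [0, 0, 0]}, {"dp": [0, 0, 0.004], "rotation": [0, 0, 0]}, {"dp": [0, 0, 0.004], "rotation": [0, 0, 0]}, {"dp": [0, 0, 0.002], "rotation": [0, 0, 0]}, {"dp": [0, 0, 0], "rotation": [0, 0, 0]}])

```text
t: 17.7
eef_pos: [0.5849, -0.1631, 0.1224]
ee_rot: [3.141, -0.0, -1.786]
force: [-0.0, -0.3, -2.3]
width: 0.0516
gripper_force: 15.0
```

```bash
python3 look.py
```

```text
17.7 [ 0.5849 -0.1631  0.1224] [-0.   -0.26 -2.27] [ 0.05   0.041 -0.04 ]
weigh_pan 0.0933 [ 0.5913 -0.1643] 721
load_pan 0.0781 [0.6538 0.128 ] 1195
```

Call:
carry_out(commands=[{"dp": [0, 0, 0.005], "rotation": [0, 0, 0]}, {"dp": [0, 0, 0.005], "rotation": [0, 0, 0]}, {"dp": [0, 0, 0.005], "rotation": [0, 0, 0]}, {"dp": [0, 0, 0.003], "rotation": [0, 0, 0]}, {"dp": [0, 0, 0.002], "rotation": [0, 0, 0]}, {"dp": [0, 0, 0.001], "rotation": [0, 0, 0]}, {"dp": [0, 0, 0], "rotation": [0, 0, 0]}])

```text
t: 18.73
eef_pos: [0.585, -0.1632, 0.1015]
ee_rot: [-3.142, -0.0, -1.786]
force: [0.3, -0.6, -1.6]
width: 0.0517
gripper_force: 15.0
```

```bash
python3 look.py
```

```text
18.725 [ 0.585  -0.1632  0.1015] [ 0.28 -0.59 -1.58] [-0.008  0.077  0.002]
weigh_pan 0.0932 [ 0.5906 -0.1638] 644
load_pan 0.0784 [0.6535 0.1283] 1209
```

Call:
carry_out(commands=[{"dp": [0, 0, 0.002], "rotation": [0, 0, 0]}, {"dp": [0, 0, 0.002], "rotation": [0, 0, 0]}, {"dp": [0, 0, 0.002], "rotation": [0, 0, 0]}, {"dp": [0, 0, 0], "rotation": [0, 0, 0]}])

```text
t: 19.38
eef_pos: [0.5849, -0.1632, 0.0953]
ee_rot: [3.141, -0.0, -1.786]
force: [-0.8, -0.5, -0.8]
width: 0.0516
gripper_force: 15.0
```

Call:
carry_out(commands=[{"dp": [0, 0, 0], "rotation": [0, 0, 0]}, {"dp": [0, 0, 0], "rotation": [0, 0, 0]}, {"dp": [0, 0, -0.002], "rotation": [0, 0, 0]}, {"dp": [0, 0, -0.01], "rotation": [0, 0, 0]}, {"dp": [0, 0, -0.04], "rotation": [0, 0, 0]}, {"dp": [0, 0, -0.05], "rotation": [0, 0, 0]}, {"dp": [0, 0.05, -0.02], "rotation": [0, 0, 0]}, {"dp": [0, 0.05, 0], "rotation": [0, 0, 0]}], grip=0.06)

```text
t: 20.38
eef_pos: [0.4874, -0.1417, 0.2199]
ee_rot: [-3.138, 0.001, -1.786]
force: [0.1, 1.6, 0.3]
width: 0.0601
gripper_force: 0.0
```

Call:
carry_out(commands=[{"dp": [0, 0.04, 0], "rotation": [0, 0, 0]}, {"dp": [0, 0, 0], "rotation": [0, 0, 0]}, {"dp": [0, 0, 0], "rotation": [0, 0, 0]}, {"dp": [0, 0, 0], "rotation": [0, 0, 0]}, {"dp": [0, 0, 0], "rotation": [0, 0, 0]}, {"dp": [0, 0, 0], "rotation": [0, 0, 0]}])

```text
t: 21.12
eef_pos: [0.4484, -0.1333, 0.2171]
ee_rot: [3.141, -0.0, -1.787]
force: [-0.1, -0.2, 0.1]
width: 0.0601
gripper_force: 0.0
```

```bash
python3 look.py p3
```

```text
21.125 [ 0.4484 -0.1333  0.2171] [-0.14 -0.17  0.05] [0.054 0.115 0.023]
weigh_pan 0.0831 [ 0.5913 -0.164 ] 920
load_pan 0.0887 [0.6538 0.1285] 1239
```

View pics/p3.png

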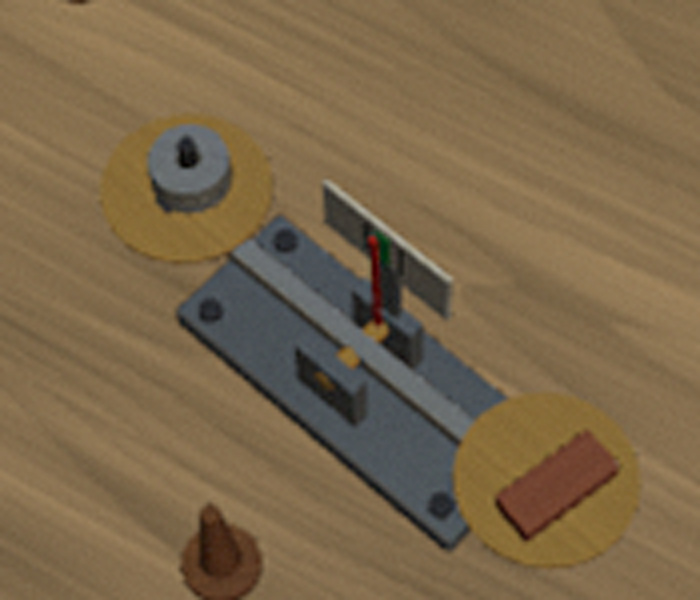

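The picture shows both discs flat around the spindle at about (190, 170). The pan heights, 83.1 mm and 88.7 mm, give a beam angle of about 0.119, inside the zone.

```bash
python3 -c "
from station import arm; print(arm.job_done())"
```

```text
the job is handed in; nothing more can be done
None
```

I handed the job in at about 21 s: two discs lie flat around the spindle, the beam sits at about 0.12 rad (measured from the pan heights, inside the green zone), and I left the third disc on the bench; the system gave no verdict.

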